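# Put the honing stone away in its case

## Task

Lift the lid of the wooden stone case all the way back until it rests on its stop by itself, then lay the long honing stone flat in the empty bay (the one nearer the robot), setting it down rather than dropping it. Finally ease the lid down, without letting it slam, until it is fully shut. Leave the short slip stone and everything else where they are.

Things in the scene. Friction and masses are not known exactly. Their poses are not given: they have to be found in the camera images.
- case: Wooden case with a hinged lid, fixed to the bench: 140 (x) by 240 (y) by 60 mm high without lid; walls and floor 8 mm thick. Origin: centre of its underside. +x points to the hinge side, which is on the robot's left; the lid's tab faces the robot's right; +y points roughly towards the robot. A 6 mm thick, 34 mm high divider at y = -20 mm parts it into an empty near bay and a far bay.
- bay (a point): Centre of the floor of the empty bay, the one nearer the robot: in the case's frame x 0, y +47.5, z 8 mm. The bay is 124 mm in x and runs from y = -17 to +112 mm.
- lid (a joint): Lid angle: 0 shut, 1.8 rad resting on its stop (13 degrees past upright). Gravity lid of 0.22 to 0.37 kg with a little hinge friction: lifting at the tab takes 1 to 2.5 N; let go below about 1 rad it falls shut, from about 1.3 to 1.8 rad it stays where it is left.
- lid_hinge (a point): Hinge axis (along the case's y) at the case's hinge-side upper edge: x +70, z 60.5 mm in the case's frame. The lid is a 10 mm thick board, 140 by 240 mm, whose underside passes through the axis. Two stop prongs behind it stand 39 mm over the rim at the case's y = -85 and +85 mm. Shut, it lies on the rim and reaches from the axis towards the case's -x. Axes turn with the lid.
- lid_tab (a point): Middle of the free edge of the lid's finger tab, at half thickness: 164 mm from the hinge axis, 5 mm above the lid's underside. The tab is 70 mm wide, 10 mm thick and, when the lid is shut, juts out 24 mm from the case's wall on the -x side, with free space below it. Axes turn with the lid.
- stone: The long honing stone: a pale grey slab 110 (x) by 45 (y) by 25 mm, 0.23 to 0.43 kg, lying flat on the bench to the right of the case. Origin: centre of its underside.
- slip: Short dark slip stone, 65 by 26 by 14 mm, lying near the long one; stays. It and the long stone may lie in swapped places. Origin: centre of its underside.
- tin: Round tin, 56 mm diameter, 26 mm high, in the case's far bay; stays. Origin: centre of its underside.
- tub: Flat round clear tub, 78 mm diameter, 28 mm high; stays. Origin: centre of its underside.
- bottle_a: White oil bottle, 64 mm diameter, 200 mm high; stays. Origin: centre of its underside.
- bottle_b: Second oil bottle, same as the first; stays.
- razor_a: Folded razor, about 185 by 12 by 11 mm, lying flat, its length along its x; stays. Origin: centre of its underside.
- razor_b: Second folded razor, same size; stays.
- driver: Screwdriver lying along its x, about 200 mm; stays.
- anvil: Small bench anvil, 50 by 100 by 72 mm high; stays. Origin: centre of its underside.
Mind the look-alikes: they are no part of the job. Several things have the shape of the stone; the one meant has the colours described above.

How it is judged:
By the outcome, as a careful person would: the job done as asked, in the order asked, and still so for the second after the job is handed in, with the robot touching nothing.
It also fails if it takes over 72 s, if anything falls off the work surface, if the arm or the gripper's body presses on something with over 40 N, if the wrist force passes 120 N, or if a joint passes its speed limit or range.

## Robot

A 6-joint arm with a two-finger parallel gripper is mounted at the origin on the work surface. World frame = base frame: x ahead of the robot, y to its left, z up, the work surface at z = 0. Lengths are in mm, angles in rad, forces in N, time in s.
With the tool pointing down it reaches from about 350 to 775 mm from the base axis. Payload 7.3 kg.
Tool frame: the origin (TCP) lies on the centre line of the jaws, within the pads' length; the fingertips stand 14 mm ahead of it and the grasp point (between the pads) lies 5 mm behind it; z points along the fingers, y is the line along which they close (so a half turn about z gives the same grasp; the last joint's range is limited). The gripper opens to 92 mm and grips with 3 to 60 N. Pads are 19 mm wide; open, the fingers measure 130 mm over their backs; the gripper's body (75 mm by 190 mm) begins 47 mm behind the grasp point.
Start: joints at [1.1, 0.342, 1.524, -0, 1.275, -0.146], TCP at [167.523, 497.574, 240.741] pointing down, gripper open.
Joint ranges: [-2.53, 2.53], [-0.77, 2.02], [0.04, 2.7], [-1, 4.14], [0.28, 2.66], [-3.11, 3.11]. Speed limits (rad/s): [2.57, 2.57, 3.14, 3.14, 3.14, 3.14].

## Interface

Orientations are given as [roll, pitch, yaw] about the fixed x, y, z axes, in that order (R = Rz(yaw) Ry(pitch) Rx(roll)).
In Python, from plant import get_obs, capture, bot, spot_in, trace, pinpoint gives the robot as it stands.
- The arm moves only by the tool play_rows, never from a script. Its argument "rows" is a list of rows, each a list of 2 entries, a list of its own where there are three numbers: the shift along the world's x, y, z in units of 3 cm (1.0 is 3 cm), then the turn, a rotation vector about the world's x, y, z in units of 8 degrees (1.0 is 8 degrees). A call has 1 to 12 rows; each row shifts and turns the commanded pose from where the row before left it; what a row does not reach is not made up. A row lasts 1/8 s, in which the tool goes at most 62.5 mm and 10.7 degrees, less where a joint would pass 70% of its speed; a pose out of reach is approached as far as the arm can. A call with a number of a shift or a turn outside -1 to 1 is refused whole. A call with a gripper value outside its range is refused whole. "hand" is the opening, from -1 (shut) to 1 (fully open), set as the call begins (left out, the last holds). The fingers move at their own pace and stop on an object; the grip force is fixed at half the most. Time passes only in rows, so rows that do not move let the fingers close. It gives the time, the measured TCP pose, the force, the opening and the grip force at its end, in the units of the state.
- get_obs(): the state, without advancing time (a new reading comes with each control period).
- capture(name): name is "scene" or "side" or "wrist"; returns a dict with "frame" (420x560x3 uint8, red, green, blue), "fov_y" (degrees; the focal length in pixels is half the picture's height over the tangent of half this angle, whatever the lens; pixels are square), "cx", "cy" (the principal point, pixels), "dist" ([k1, k2, p1, p2, k3] as OpenCV has them; the pictures are not rectified), "rvec" (rotation vector, rad) and "tvec" (3), from world to camera coordinates, as OpenCV has them; the wrist camera has in their place "hand_eye" (4x4, takes a point from camera to tool coordinates, whose origin is the TCP and whose axes are the flange's). Camera axes: x right, y down, z forward; pixel columns grow to the right and rows downward; lengths in mm; the calibration is good to about 2 mm. A picture is of the moment at which its call begins: read the wrist's pose just before it. There is no depth.
- bot.close_job(): hands the job in; it is judged then, once.
Trained networks look in the newest picture that a camera, given by its name, has taken for a name from the list of things; names that differ only in an ending like _2 or _b are one class to them, and where a whole thing is asked for, a point or a joint stands for the part that bears it (a point fixed in the world has none). Each returns a list of dicts, best first, with "p" (0 to 1); they miss things now and then, are a little off and sometimes report something else, mostly with a low value. They report only what shows in the picture. A call takes as long as a camera call. They do not tell look-alikes from the thing itself.
- spot_in(query, camera): "at" ([row, column] in pixels, amid what is visible of it).
- trace(query, camera): "mask" (420x560 bool, what is visible of it) and "at" ([row, column] in pixels, amid what is visible of it).
- pinpoint(query, camera): "at" ([row, column] in pixels: a listed point, or the origin of a listed thing).
The state is a dict: "time": time; "joint_positions": joint angles; "dq": joint speeds; "tau": joint torques, N m; "tool_pos": TCP position; "tcp_rot": TCP orientation; "contact_force": force on the tool from outside, world axes, zero at the start; "moment": the same for the moment, N m; "grip_width": finger opening in mm; "finger_force": force on a finger pad.
Only numpy, scipy, OpenCV 4.12 (cv2) and the standard library are available. Lean on these libraries where they do the work, as an engineer would, in place of code of your own. Each camera call takes 0.05 s, during which the arm holds its last target. There are 200 camera calls.

## Working session

There is one attempt and no reset: what is moved stays moved. The work goes in short steps, Python scripts to look and compute and a tool call to move; the robot and the scene stay as the last step left them, time stands still between calls to the robot, and variables do not carry over. Pictures are saved under pics/ and viewed, at most 10 in all, crops included, and the job is handed in when it is done.

Besides the shell and the picture viewer there is one more tool, called as name([rows], argument=value, ...), one row to a line, values as JSON. play_rows: Moves the arm, as the interface text tells. Shifts and turns lie within -1 to 1; 1 stands for 3 cm of shift or 8 degrees of turn. Its arguments: {"type":"object","properties":{"rows":{"type":"array"},"hand":{"type":"number"}},"required":["rows"]}

```bash
mkdir -p pics; cat > h.py <<'E'
import numpy as np, cv2
from plant import get_obs, capture, bot, spot_in, trace, pinpoint
from scipy.spatial.transform import Rotation as R
def K(c):
    f=c["frame"].shape[0]/2/np.tan(np.radians(c["fov_y"])/2)
    return np.array([[f,0,c["cx"]],[0,f,c["cy"]],[0,0,1.]])
def pose(c,o=None):
    if "rvec" in c: return cv2.Rodrigues(np.array(c["rvec"],float))[0],np.array(c["tvec"],float).reshape(3)
    H=np.array(c["hand_eye"]); T=np.eye(4); T[:3,:3]=R.from_euler("xyz",o["tcp_rot"]).as_matrix(); T[:3,3]=o["tool_pos"]
    W=np.linalg.inv(T@H); return W[:3,:3],W[:3,3]
def ray(c,rc,o=None):
    Rm,t=pose(c,o); p=cv2.undistortPoints(np.array([[[rc[1],rc[0]]]],float),K(c),np.array(c["dist"],float))[0,0]
    return -Rm.T@t, Rm.T@np.array([p[0],p[1],1.])
def onz(c,rc,z,o=None):
    a,d=ray(c,rc,o); return a+d*(z-a[2])/d[2]
def proj(c,P,o=None):
    Rm,t=pose(c,o); return cv2.projectPoints(np.array(P,float).reshape(-1,3),cv2.Rodrigues(Rm)[0],t,K(c),np.array(c["dist"],float))[0].reshape(-1,2)
def tri(rays):
    A=np.zeros((3,3));b=np.zeros(3)
    for a,d in rays:
        d=d/np.linalg.norm(d);M=np.eye(3)-np.outer(d,d);A+=M;b+=M@a
    return np.linalg.solve(A,b)
def save(c,n): cv2.imwrite(f"pics/{n}.png",c["frame"][...,::-1])
E
python3 - <<'E'
from h import *
np.set_printoptions(precision=1,suppress=True)
o=get_obs(); print(o["tool_pos"],o["tcp_rot"],o["contact_force"])
C={n:capture(n) for n in("scene","side","wrist")}
ims=[]
for n,c in C.items():
    save(c,n+"0")
    oo=o if n=="wrist" else None
    for q,z in(("lid_tab",65.5),("lid_hinge",60.5),("case",0),("bay",8),("stone",0),("slip",0),("tub",0),("bottle_a",0),("anvil",0),("razor_a",0),("driver",0)):
        for r in pinpoint(q,n)[:3]:
            if r["p"]>.2: print(n,q,round(r["p"],2),np.array(r["at"]),onz(c,r["at"],z,oo))
E
```

```text
[167.3 497.2 240. ] [-3.1 -0.   2.8] [0.9 0.1 0.1]
scene lid_tab 0.55 [233.  297.2] [593.1  36.2  65.5]
scene lid_tab 0.49 [274.1 235.9] [ 761.8 -108.7   65.5]
scene lid_hinge 0.63 [245.8 354.4] [595.5 210.4  60.5]
scene lid_hinge 0.24 [274.8 232.4] [ 764.2 -118.9   60.5]
scene case 0.86 [250.9 328. ] [599.2 137.6   0. ]
scene bay 0.4 [265.5 425.4] [586.7 431.9   8. ]
scene stone 0.93 [170.2 144.4] [ 431.  -539.2    0. ]
scene stone 0.71 [228.7 201.8] [ 609.9 -271.     0. ]
scene slip 0.72 [198.1 223.8] [ 482.  -235.2    0. ]
scene tub 0.71 [273.7 237.1] [ 734.6 -118.4    0. ]
scene bottle_a 0.96 [243.2 435.3] [499.  460.8   0. ]
scene bottle_a 0.69 [263.1 425.1] [574.8 432.8   0. ]
scene anvil 0.97 [269.1 188.1] [ 752.7 -268.     0. ]
scene anvil 0.45 [198.7 223.8] [ 484.3 -234.6    0. ]
scene razor_a 0.57 [160.4 213.3] [ 337. -317.    0.]
scene driver 0.76 [202.9 408.5] [366.4 369.8   0. ]
side lid_tab 0.59 [184.9 276.4] [600.5  44.1  65.5]
side lid_tab 0.55 [173.4 166. ] [335.2 283.9  65.5]
side lid_hinge 0.77 [163.5 245.9] [582.4 201.4  60.5]
side lid_hinge 0.72 [263.  345.3] [ 5
[... 155 characters left out ...]
 [ 458.  -543.8    0. ]
side stone 0.73 [244.9 277.4] [ 496.8 -119.6    0. ]
side stone 0.65 [262.2 346.2] [ 619.  -275.9    0. ]
side slip 0.73 [268.5 301.4] [ 502.8 -227.2    0. ]
side slip 0.5 [186.9 260.6] [597.3 133.6   0. ]
side tub 0.59 [216.4 342.2] [ 732.2 -127.     0. ]
side tub 0.39 [183.4 273.7] [644.8 126.2   0. ]
side bottle_a 0.95 [147.5 193.8] [510.9 476.7   0. ]
side bottle_a 0.82 [147.3 218. ] [589.2 428.9   0. ]
side anvil 0.85 [240.9 376.4] [ 746.9 -261.8    0. ]
side razor_a 0.68 [324.1 266.9] [ 333.6 -320.8    0. ]
side razor_a 0.63 [344.8 312. ] [ 390.2 -422.1    0. ]
side driver 0.78 [175.5 167.7] [360.  360.4   0. ]
wrist driver 0.76 [329.9 239.6] [363.  368.5   0. ]
```

View pics/scene0.png

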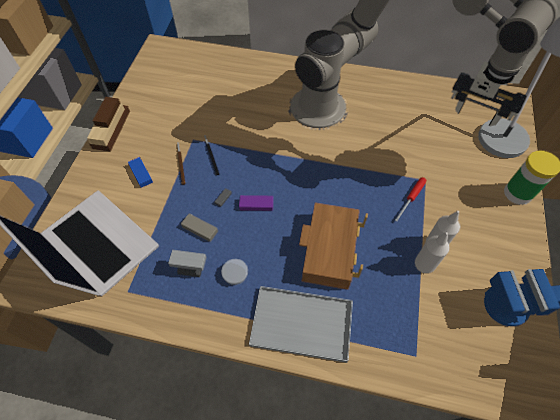

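View pics/side0.png

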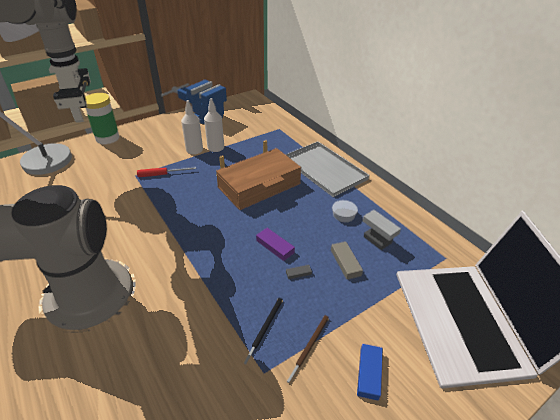

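The scene and side views agree. The case is at about (597,135), shown at scene [250,328], with its tab on the −y side. The pale grey stone is at about (612,−273), scene [228,200]. The purple and blue slabs are decoys. Next I move the wrist camera over the case to refine this.

play_rows([
  [[1, -1, 0.2], [0, 0, -0.75]],
  [[1, -1, 0.2], [0, 0, -0.75]],
  [[1, -1, 0.2], [0, 0, -0.75]],
  [[1, -1, 0.2], [0, 0, -0.75]],
  [[1, -1, 0.2], [0, 0, -0.75]],
  [[1, -1, 0.2], [0, 0, -0.75]],
  [[1, -1, 0.2], [0, 0, -0.75]],
  [[1, -1, 0.2], [0, 0, -0.75]],
  [[1, -1, 0.2], [0, 0, -0.75]],
  [[1, -1, 0.2], [0, 0, -0.75]],
  [[1, -1, 0.2], [0, 0, -0.75]],
  [[1, -1, 0.2], [0, 0, -0.7]],
], hand=1)

```text
time: 3.3
tool_pos: [528.4, 136.5, 313.0]
tcp_rot: [3.141, -0.0, 1.564]
contact_force: [0.1, 0.7, -0.7]
grip_width: 91.9
finger_force: 0.0
```

play_rows([
  [[0.6, -0.6, 0.4], [0, 0, 0]],
  [[0.6, -0.6, 0.4], [0, 0, 0]],
  [[0, 0, 0], [0, 0, 0]],
  [[0, 0, 0], [0, 0, 0]],
])

```text
time: 3.8
tool_pos: [562.9, 102.0, 336.2]
tcp_rot: [-3.14, -0.0, 1.567]
contact_force: [-1.1, 0.1, 0.8]
grip_width: 92.0
finger_force: 0.0
```

```bash
python3 - <<'E'
from h import *
np.set_printoptions(precision=2,suppress=True)
o=get_obs(); print(o["tool_pos"],o["tcp_rot"],o["contact_force"]); c=capture("wrist"); save(c,"w1"); print(np.array(c["hand_eye"]))
for q,z in(("lid_tab",65.5),("lid_hinge",60.5),("case",0),("stone",0)):
    for r in pinpoint(q,"wrist")[:3]: print(q,round(r["p"],2),np.array(r["at"]),onz(c,r["at"],z,o))
t=trace("lid","wrist")
if t:
    m=t[0]["mask"].astype(np.uint8); print(t[0]["p"],m.sum()); cs=max(cv2.findContours(m,0,2)[0],key=cv2.contourArea)
    ap=cv2.approxPolyDP(cs,4,True)[:,0]
    for p in ap: print(p,onz(c,p[::-1],70.5,o))
E
```

```text
[562.92 102.02 336.21] [-3.14 -0.    1.57] [-1.08  0.06  0.78]
[[   0.     -0.95   -0.3    80.93]
 [   1.      0.      0.      0.79]
 [  -0.     -0.3     0.95 -143.28]
 [   0.      0.      0.      1.  ]]
lid_tab 0.94 [212.5 306.6] [602.28  51.26  65.5 ]
lid_hinge 0.57 [ 92.2 303.7] [595.12 211.11  60.5 ]
case 0.71 [140.2 302.9] [599.85 146.69   0.  ]
stone 0.8 [293.1 231.5] [ 477.27 -120.75    0.  ]
stone 0.75 [361.3 301.6] [ 605.63 -271.6     0.  ]
stone 0.59 [ 90.7 302.5] [597.8  217.23   0.  ]
0.73 20128
[398  90] [711.56 212.43  70.5 ]
[210  95] [477.24 207.38  70.5 ]
[219 199] [480.04  72.79  70.5 ]
[277 199] [560.34  72.59  70.5 ]
[282 214] [567.27  50.73  70.5 ]
[326 213] [629.08  52.04  70.5 ]
[331 196] [634.93  76.67  70.5 ]
[387 195] [711.93  77.86  70.5 ]
```

View pics/w1.png

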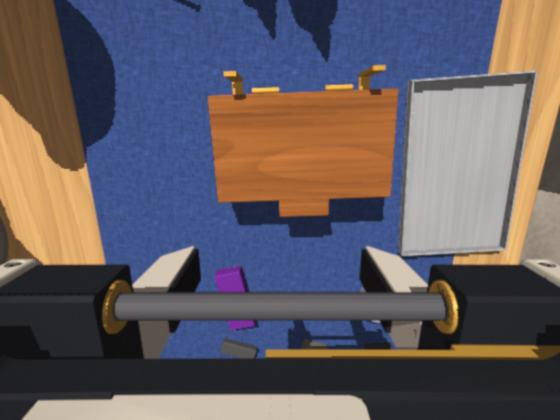

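The wrist view shows the shut lid, with the tab centred at [205,304]. The lid corners give a case yaw of +1.2°, the hinge middle at (593.8,212.6) and the tab edge at (598,48.8). I'll pinch the tab by its two ends with the tool pointing down, so the lid can pivot between the pads.

play_rows([
  [[0.15, -0.18, -1], [0, 0, 0.025]],
  [[0.15, -0.18, -1], [0, 0, 0.025]],
  [[0.15, -0.18, -1], [0, 0, 0.025]],
  [[0.15, -0.18, -1], [0, 0, 0.025]],
  [[0.15, -0.18, -1], [0, 0, 0.025]],
  [[0.15, -0.18, -1], [0, 0, 0.025]],
  [[0.15, -0.19, -1], [0, 0, 0.025]],
  [[0.1, -0.2, -0.8], [0, 0, 0]],
  [[0, 0, 0], [0, 0, 0]],
  [[0, 0, 0], [0, 0, 0]],
])

```text
time: 5.35
tool_pos: [598.5, 57.8, 103.8]
tcp_rot: [3.14, -0.0, 1.592]
contact_force: [-0.0, -0.2, 0.2]
grip_width: 91.9
finger_force: 0.0
```

```bash
python3 - <<'E'
from h import *
np.set_printoptions(precision=2,suppress=True)
o=get_obs(); print(o["tool_pos"],o["tcp_rot"],o["contact_force"]); c=capture("wrist"); s=capture("side")
for q in("lid_tab","lid_hinge"):
    for r in pinpoint(q,"wrist")[:2]: print(q,round(r["p"],2),np.array(r["at"]),onz(c,r["at"],65.5,o))
Rz=lambda p:np.array([595.2,142.6,0])+np.array([-.0215*p[0]-p[1],p[0]-.0215*p[1],p[2]])
P=[Rz(p) for p in[(-94,-35,70.5),(-94,35,70.5),(-70,35,70.5),(-70,120,70.5),(70,120,70.5),(70,-120,70.5),(-70,-120,70.5),(-70,-35,70.5)]]
a=np.hstack([c["frame"],s["frame"]]).copy()
cv2.polylines(a,[np.int32(proj(c,P,o))],True,(0,255,0)); cv2.polylines(a,[np.int32(proj(s,P)+[560,0])],True,(0,255,0))
cv2.imwrite("pics/w2.png",cv2.hconcat([a[:,100:500],a[100:300,700:900].repeat(2,0).repeat(2,1)[:420] if 0 else cv2.resize(a[100:310,720:920],(400,420))])[...,::-1])
E
```

```text
[598.47  57.78 103.78] [ 3.14 -0.    1.59] [-0.05 -0.17  0.18]
lid_tab 0.56 [262.  275.1] [596.9   46.81  65.5 ]
```

View pics/w2.png

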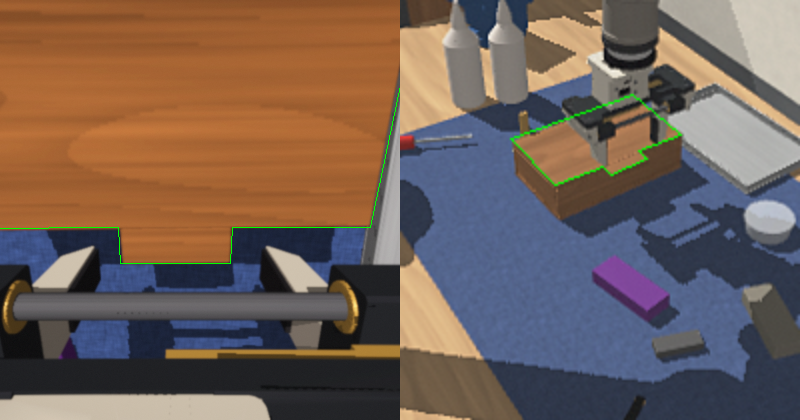

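The overlay of the estimated lid outline matches both views to within a pixel or two. I lower onto the tab and close.

play_rows([
  [[-0.05, 0, -0.5], [0, 0, 0]],
  [[0, 0, -0.35], [0, 0, 0]],
  [[0, 0, -0.22], [0, 0, 0]],
  [[0, 0, 0], [0, 0, 0]],
  [[0, 0, 0], [0, 0, 0]],
])

```text
time: 6.18
tool_pos: [596.8, 57.4, 70.8]
tcp_rot: [3.141, 0.0, 1.592]
contact_force: [0.7, 0.1, 0.5]
grip_width: 92.0
finger_force: 0.0
```

play_rows([
  [[0, 0, 0], [0, 0, 0]],
  [[0, 0, 0], [0, 0, 0]],
  [[0, 0, 0], [0, 0, 0]],
  [[0, 0, 0], [0, 0, 0]],
  [[0, 0, 0], [0, 0, 0]],
], hand=-1)

```text
time: 6.8
tool_pos: [596.2, 57.5, 70.8]
tcp_rot: [-3.141, 0.0, 1.592]
contact_force: [-2.6, 0.5, 4.6]
grip_width: 69.9
finger_force: 30.0
```

```bash
python3 - <<'E'
import numpy as np
# grasp line in lid frame: r=155 along lid, h=5 above underside ; moves in world y(dz) about hinge y=212.6 z=60.5
r,h=155,5
def p(t): return np.array([-r*np.cos(t)+h*np.sin(t), r*np.sin(t)+h*np.cos(t)])
th=np.linspace(0,1.78,25); q=np.array([p(t) for t in th]); d=np.diff(q,axis=0)/30
print(np.round(np.c_[th[1:],d,q[1:]+[212.6,60.5]],2).tolist())
E
```

```text
[[0.07, 0.03, 0.38, 58.4, 76.97], [0.15, 0.05, 0.38, 60.04, 88.35], [0.22, 0.08, 0.37, 62.52, 99.58], [0.3, 0.11, 0.37, 65.83, 110.59], [0.37, 0.14, 0.36, 69.95, 121.33], [0.45, 0.16, 0.35, 74.85, 131.73], [0.52, 0.19, 0.33, 80.5, 141.75], [0.59, 0.21, 0.32, 86.89, 151.31], [0.67, 0.24, 0.3, 93.96, 160.38], [0.74, 0.26, 0.28, 101.69, 168.89], [0.82, 0.28, 0.26, 110.03, 176.81], [0.89, 0.3, 0.24, 118.93, 184.09], [0.96, 0.31, 0.22, 128.34, 190.69], [1.04, 0.33, 0.2, 138.22, 196.58], [1.11, 0.34, 0.17, 148.51, 201.72], [1.19, 0.35, 0.15, 159.15, 206.08], [1.26, 0.36, 0.12, 170.08, 209.64], [1.34, 0.37, 0.09, 181.25, 212.38], [1.41, 0.38, 0.06, 192.59, 214.28], [1.48, 0.38, 0.04, 204.04, 215.34], [1.56, 0.38, 0.01, 215.54, 215.55], [1.63, 0.38, -0.02, 227.02, 214.91], [1.71, 0.38, -0.05, 238.42, 213.42], [1.78, 0.38, -0.08, 249.68, 211.08]]
```

play_rows([
  [[0, 0.03, 0.38], [0, 0, 0]],
  [[0, 0.05, 0.38], [0, 0, 0]],
  [[0, 0.08, 0.37], [0, 0, 0]],
  [[0, 0.11, 0.37], [0, 0, 0]],
  [[0, 0.14, 0.36], [0, 0, 0]],
  [[-0.01, 0.16, 0.35], [0, 0, 0]],
])

```text
time: 7.55
tool_pos: [595.6, 75.1, 137.4]
tcp_rot: [-3.14, -0.0, 1.592]
contact_force: [-3.8, 2.8, -4.6]
grip_width: 70.1
finger_force: 30.2
```

play_rows([
  [[0, 0.19, 0.33], [0, 0, 0]],
  [[0, 0.21, 0.32], [0, 0, 0]],
  [[-0.01, 0.24, 0.3], [0, 0, 0]],
  [[-0.01, 0.26, 0.28], [0, 0, 0]],
  [[-0.01, 0.28, 0.26], [0, 0, 0]],
  [[-0.01, 0.3, 0.24], [0, 0, 0]],
  [[-0.01, 0.31, 0.22], [0, 0, 0]],
  [[-0.01, 0.33, 0.2], [0, 0, 0]],
])

```text
time: 8.55
tool_pos: [593.6, 138.3, 201.7]
tcp_rot: [-3.14, 0.001, 1.591]
contact_force: [-4.8, -0.0, -5.1]
grip_width: 69.5
finger_force: 30.0
```

play_rows([
  [[-0.01, 0.34, 0.17], [0, 0, 0]],
  [[-0.01, 0.35, 0.15], [0, 0, 0]],
  [[-0.01, 0.36, 0.12], [0, 0, 0]],
  [[-0.01, 0.37, 0.09], [0, 0, 0]],
  [[-0.01, 0.38, 0.06], [0, 0, 0]],
  [[-0.01, 0.38, 0.04], [0, 0, 0]],
  [[0, 0.38, 0.01], [0, 0, 0]],
  [[0, 0.38, -0.02], [0, 0, 0]],
])

```text
time: 9.55
tool_pos: [590.9, 226.5, 220.8]
tcp_rot: [-3.138, 0.001, 1.591]
contact_force: [-11.1, -2.0, -0.0]
grip_width: 69.6
finger_force: 30.0
```

play_rows([
  [[0.02, 0.38, -0.05], [0, 0, 0]],
  [[0.02, 0.3, -0.05], [0, 0, 0]],
  [[0, 0.13, -0.03], [0, 0, 0]],
  [[0, 0.1, -0.02], [0, 0, 0]],
  [[0, 0, 0], [0, 0, 0]],
])

```text
time: 10.18
tool_pos: [590.1, 254.4, 216.0]
tcp_rot: [-3.134, 0.0, 1.592]
contact_force: [-16.8, -1.0, 3.0]
grip_width: 69.5
finger_force: 30.0
```

```bash
python3 - <<'E'
from h import *
o=get_obs(); print(o["tool_pos"],o["contact_force"],o["moment"])
c=capture("side");cv2.imwrite("pics/s2.png",cv2.resize(c["frame"][60:270,150:400],(750,600))[...,::-1])
E
```

```text
[590.14545488 254.39811349 215.96326388] [-16.80057619  -0.96133249   3.03708209] [-0.37090496  2.85317433 -0.10432307]
```

View pics/s2.png

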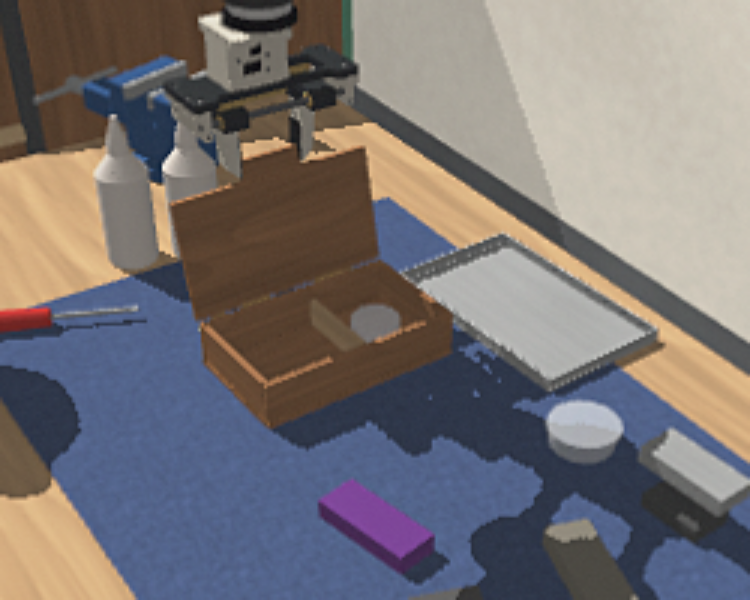

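The lid is upright, past vertical, and still held. I nudge it a little to confirm the stop, then release and lift away.

play_rows([
  [[0.03, 0.1, -0.02], [0, 0, 0]],
  [[0.03, 0.05, -0.01], [0, 0, 0]],
  [[0, 0, 0], [0, 0, 0]],
])

```text
time: 10.6
tool_pos: [590.2, 255.8, 215.5]
tcp_rot: [-3.129, 0.006, 1.592]
contact_force: [-27.0, -12.0, 9.8]
grip_width: 69.4
finger_force: 30.1
```

play_rows([
  [[0, 0, 0], [0, 0, 0]],
  [[0, 0, 0], [0, 0, 0]],
  [[0, 0, 0], [0, 0, 0]],
  [[0, 0, 0.2], [0, 0, 0]],
  [[0, 0, 0.6], [0, 0, 0]],
  [[0, 0, 1], [0, 0, 0]],
  [[0, 0, 0.5], [0, 0, 0]],
], hand=1)

```text
time: 11.48
tool_pos: [596.4, 258.4, 286.1]
tcp_rot: [3.138, -0.001, 1.592]
contact_force: [0.4, 0.1, -0.5]
grip_width: 91.7
finger_force: 0.0
```

```bash
python3 - <<'E'
from h import *
np.set_printoptions(precision=1,suppress=True)
c=capture("side"); s=capture("scene")
rs=[]
for n,cc in(("side",c),("scene",s)):
    for r in pinpoint("lid_tab",n)[:1]: print(n,r["p"],r["at"]); rs.append(ray(cc,r["at"]))
if len(rs)==2: print(tri(rs))
for t in(1.6,1.7,1.8):
    y=-164*np.cos(t)+5*np.sin(t);z=164*np.sin(t)+5*np.cos(t);P=[593.8-.0215*y,212.6+y,60.5+z];print(t,P,proj(c,P)[:, ::-1],proj(s,P)[:, ::-1])
E
```

```text
side 0.66 [114.1, 237.1]
scene 0.73 [219.8, 378.3]
[586.8 250.6 218.3]
1.6 [np.float64(593.5895883220386), np.float64(222.3865896726189), np.float64(224.2840732873004)] [[115.7 243.8]] [[218.5 368.2]]
1.7 [np.float64(593.2390903459903), np.float64(238.68882111672838), np.float64(222.48880644272722)] [[114.2 241.1]] [[219.8 374.3]]
1.8 [np.float64(592.8941967937927), np.float64(254.73038168405725), np.float64(219.07500099055858)] [[113.1 238.5]] [[221.5 380.1]]
```

The reaction at the stop and the tab position in both views (1.75–1.8 rad) show the lid is resting on its stop. Next, the stone.

play_rows([
  [[0, -1, 0], [0, 0, 0]],
  [[0, -1, 0], [0, 0, 0]],
  [[0, -1, 0], [0, 0, 0]],
  [[0, -1, 0], [0, 0, 0]],
  [[0, -1, 0], [0, 0, 0]],
  [[0, -1, 0], [0, 0, 0]],
  [[0, -1, 0], [0, 0, 0]],
  [[0, -1, 0], [0, 0, 0]],
  [[0, -1, 0], [0, 0, 0]],
  [[0, -1, 0], [0, 0, 0]],
  [[0, -1, 0], [0, 0, 0]],
  [[0, -1, 0], [0, 0, 0]],
])

```text
time: 13.18
tool_pos: [595.1, -102.7, 282.1]
tcp_rot: [-3.139, -0.001, 1.592]
contact_force: [0.6, -0.4, 0.4]
grip_width: 92.0
finger_force: 0.0
```

play_rows([
  [[0, -1, 0], [0, 0, 0]],
  [[0, -1, 0], [0, 0, 0]],
  [[0, -0.9, 0], [0, 0, 0]],
  [[0, 0, 0], [0, 0, 0]],
  [[0, 0, 0], [0, 0, 0]],
])

```text
time: 13.8
tool_pos: [595.4, -188.1, 282.7]
tcp_rot: [-3.14, -0.001, 1.592]
contact_force: [0.5, 0.4, 0.4]
grip_width: 92.1
finger_force: 0.0
```

```bash
python3 - <<'E'
from h import *
np.set_printoptions(precision=2,suppress=True)
o=get_obs(); print(o["tool_pos"],o["tcp_rot"]); c=capture("wrist"); a=c["frame"].copy()
for q,z in(("stone",0),("slip",0),("tub",0),("anvil",0)):
    for r in pinpoint(q,"wrist")[:3]: print(q,round(r["p"],2),np.array(r["at"]),onz(c,r["at"],z,o))
for t in trace("stone","wrist")[:3]:
    m=t["mask"].astype(np.uint8); cs=max(cv2.findContours(m,0,2)[0],key=cv2.contourArea)
    rgb=c["frame"][m>0].mean(0)
    print(round(t["p"],2),t["at"],m.sum(),rgb)
    X=np.array([onz(c,p[::-1],20,o)[:2] for p in cs[:,0]],np.float32); print("minrect@z20",cv2.minAreaRect(X))
    for p in cv2.approxPolyDP(cs,3,True)[:,0]: print(p,onz(c,p[::-1],25,o),onz(c,p[::-1],0,o))
    cv2.polylines(a,[cs],True,(255,0,0))
cv2.imwrite("pics/w3.png",a[...,::-1])
E
```

```text
[ 595.38 -188.12  282.68] [-3.14 -0.    1.59]
stone 0.74 [237.2 287.5] [ 610.28 -280.9     0.  ]
stone 0.61 [126.7 197.9] [ 485.3 -123.9    0. ]
slip 0.71 [206.5 201.8] [ 484.41 -235.62    0.  ]
tub 0.84 [132.4 385.8] [ 738.35 -125.84    0.  ]
tub 0.25 [208.3 204.6] [ 488.33 -238.27    0.  ]
anvil 0.31 [207.7 200.8] [ 482.86 -237.48    0.  ]
0.84 [124.3, 192.1] 3403 [127.83  52.7  162.74]
minrect@z20 ((486.66766357421875, -121.76316833496094), (50.07538604736328, 109.68214416503906), 11.29590892791748)
[198  78] [495.24 -66.29  25.  ] [489.04 -63.73   0.  ]
[166  85] [456.02 -75.08  25.  ] [447.38 -73.07   0.  ]
[190 170] [ 478.09 -178.22   25.  ] [ 470.82 -182.64    0.  ]
[222 162] [ 520.56 -166.74   25.  ] [ 515.94 -170.44    0.  ]
[208  98] [506.15 -88.61  25.  ] [500.63 -87.44   0.  ]
0.76 [235.6, 287.6] 2488 [147.3  136.9  121.89]
minrect@z20 ((613.97119140625, -274.2884826660156), (116.2785415649414, 48.16267013549805), 73.71481323242188)
[288 197] [ 608.32 -212.1    25.  ] [ 609.17 -218.63    0.  ]
[265 268] [ 577.97 -319.74   25.  ] [ 576.93 -332.98    0.  ]
[293 276] [ 619.26 -331.92   25.  ] [ 620.79 -345.92    0.  ]
[317 209] [ 648.59 -228.23   25.  ] [ 651.95 -235.76    0.  ]
```

View pics/w3.png

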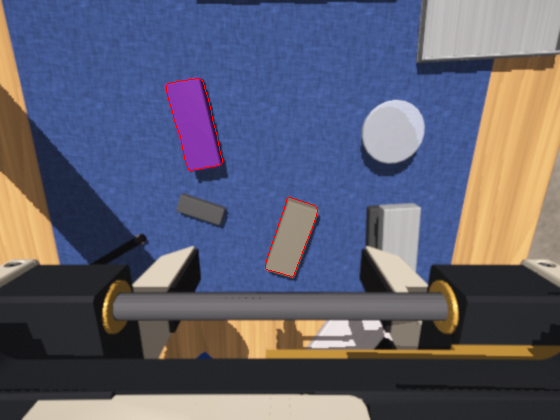

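The wrist view shows the pale grey stone at [236,288], the slip at [209,201] and the purple decoy at [124,193]. The stone centre is about (613.5,−273) with its long axis at 74°. I look once more from straight above, with the tool already turned to the grasp yaw.

play_rows([
  [[0, -0.9, -0.46], [0, 0, -0.36]],
  [[0, -0.9, -0.46], [0, 0, -0.36]],
  [[0, -0.9, -0.46], [0, 0, -0.36]],
  [[0, -0.9, -0.46], [0, 0, -0.36]],
  [[0, -0.9, -0.46], [0, 0, -0.36]],
  [[-0.15, -0.9, -0.46], [0, 0, -0.33]],
  [[0, 0, 0], [0, 0, 0]],
  [[0, 0, 0], [0, 0, 0]],
])

```text
time: 15.1
tool_pos: [591.2, -350.9, 200.9]
tcp_rot: [3.141, -0.0, 1.294]
contact_force: [-0.2, 0.3, 0.5]
grip_width: 91.9
finger_force: 0.0
```

```bash
python3 - <<'E'
from h import *
np.set_printoptions(precision=2,suppress=True)
o=get_obs(); print(o["tool_pos"],o["tcp_rot"]); c=capture("wrist")
print("nadir",proj(c,[613.5,-273,25],o))
for r in pinpoint("stone","wrist")[:2]: print(round(r["p"],2),np.array(r["at"]),onz(c,r["at"],0,o))
for t in trace("stone","wrist")[:2]:
    m=t["mask"].astype(np.uint8); cs=max(cv2.findContours(m,0,2)[0],key=cv2.contourArea)
    print(round(t["p"],2),t["at"],m.sum(),c["frame"][m>0].mean(0))
    X=np.array([onz(c,p[::-1],25,o)[:2] for p in cs[:,0]],np.float32); print("minrect@25",cv2.minAreaRect(X), cv2.boxPoints(cv2.minAreaRect(X)).tolist())
E
```

```text
[ 591.18 -350.89  200.92] [ 3.14 -0.    1.29]
nadir [[278.56 115.7 ]]
0.97 [350.8 218.3] [ 449.83 -546.61    0.  ]
0.69 [117.2 277.9] [ 612.35 -274.28    0.  ]
0.93 [114.1, 277.5] 5066 [153.85 143.02 127.18]
minrect@25 ((614.0491943359375, -276.5999450683594), (108.53477478027344, 44.096168518066406), 72.94940948486328) [[577.0581665039062, -322.0172424316406], [619.2161254882812, -334.9469299316406], [651.0402221679688, -231.18264770507812], [608.8822631835938, -218.25296020507812]]
0.68 [25.0, 117.3] 3215 [115.26  50.64 144.65]
minrect@25 ((494.9471740722656, -154.60533142089844), (49.29859924316406, 60.98413848876953), 11.5487699508667) [[464.69232177734375, -129.66542053222656], [476.9014892578125, -189.4149169921875], [525.2020263671875, -179.5452423095703], [512.9928588867188, -119.79574584960938]]
```

play_rows([
  [[0.19, 0.62, -1], [0, 0, -0.15]],
  [[0.19, 0.62, -1], [0, 0, 0]],
  [[0.19, 0.62, -1], [0, 0, 0]],
  [[0.19, 0.62, -1], [0, 0, 0]],
  [[0, 0, -1], [0, 0, 0]],
  [[0, 0, -0.7], [0, 0, 0]],
  [[0, 0, -0.3], [0, 0, 0]],
  [[0, 0, -0.1], [0, 0, 0]],
  [[0, 0, 0], [0, 0, 0]],
])

```text
time: 16.38
tool_pos: [614.4, -276.6, 18.8]
tcp_rot: [3.14, 0.0, 1.273]
contact_force: [0.2, 0.5, 0.3]
grip_width: 91.9
finger_force: 0.0
```

play_rows([
  [[0, 0, 0], [0, 0, 0]],
  [[0, 0, 0], [0, 0, 0]],
  [[0, 0, 0], [0, 0, 0]],
  [[0, 0, 0], [0, 0, 0]],
  [[0, 0, 0], [0, 0, 0]],
  [[0, 0, 0], [0, 0, 0]],
], hand=-1)

```text
time: 17.12
tool_pos: [613.8, -276.3, 17.8]
tcp_rot: [-3.141, -0.0, 1.273]
contact_force: [-0.3, 0.2, 0.2]
grip_width: 44.8
finger_force: 30.0
```

The stone is gripped at 44.8 mm. I carry it with a half-turn of the wrist, which keeps the camera bracket on the −y side, away from the standing lid.

play_rows([
  [[0, 0, 0.3], [0, 0, 0]],
  [[0, 0, 0.7], [0, 0, 0]],
  [[0, 0, 1], [0, 0, 0]],
  [[0, 0, 1], [0, 0, 0]],
  [[0, 0, 1], [0, 0, 0]],
  [[0, 0, 0.5], [0, 0, 0]],
  [[-0.1, 0.55, 0], [0, 0, 1]],
  [[-0.1, 0.55, 0], [0, 0, 1]],
  [[-0.1, 0.55, 0], [0, 0, 1]],
  [[-0.1, 0.55, 0], [0, 0, 1]],
  [[-0.1, 0.55, 0], [0, 0, 1]],
  [[-0.1, 0.55, 0], [0, 0, 1]],
])

```text
time: 18.62
tool_pos: [595.4, -176.7, 152.2]
tcp_rot: [-3.141, -0.001, 2.116]
contact_force: [0.1, -0.8, -2.2]
grip_width: 44.7
finger_force: 30.0
```

play_rows([
  [[-0.1, 0.55, 0], [0, 0, 1]],
  [[-0.1, 0.55, 0], [0, 0, 1]],
  [[-0.1, 0.55, 0], [0, 0, 1]],
  [[-0.1, 0.55, 0], [0, 0, 1]],
  [[-0.1, 0.55, 0], [0, 0, 1]],
  [[-0.1, 0.55, 0], [0, 0, 1]],
  [[-0.1, 0.55, 0], [0, 0, 1]],
  [[-0.1, 0.55, 0], [0, 0, 1]],
  [[-0.1, 0.55, 0], [0, 0, 1]],
  [[-0.1, 0.55, 0], [0, 0, 1]],
  [[-0.1, 0.55, 0], [0, 0, 1]],
  [[-0.1, 0.55, 0], [0, 0, 1]],
])

```text
time: 20.12
tool_pos: [559.4, 21.1, 152.4]
tcp_rot: [3.141, -0.001, -2.492]
contact_force: [0.1, -0.5, -3.0]
grip_width: 44.9
finger_force: 30.0
```

play_rows([
  [[-0.06, 0.57, 0], [0, 0, 1]],
  [[-0.06, 0.57, 0], [0, 0, 1]],
  [[-0.06, 0.57, 0], [0, 0, 1]],
  [[-0.06, 0.57, 0], [0, 0, 1]],
  [[-0.06, 0.57, 0], [0, 0, 1]],
  [[-0.06, 0.57, 0], [0, 0, 1]],
  [[-0.06, 0.57, 0], [0, 0, 0.8]],
  [[0, 0, 0], [0, 0, 0]],
  [[0, 0, 0], [0, 0, 0]],
])

```text
time: 21.25
tool_pos: [547.2, 139.8, 152.6]
tcp_rot: [3.141, -0.0, -1.549]
contact_force: [-1.1, 0.0, -2.7]
grip_width: 44.7
finger_force: 30.0
```

```bash
python3 - <<'E'
from h import *
np.set_printoptions(precision=2,suppress=True)
o=get_obs(); print(o["tool_pos"],o["tcp_rot"],o["joint_positions"]); c=capture("wrist"); s=capture("scene")
L=lambda p:np.array([595.2,142.6,0])+np.array([-.0215*p[0]-p[1],p[0]-.0215*p[1],p[2]])
a=c["frame"].copy(); b=s["frame"].copy()
for z in(8,60):
    P=[L(p) for p in[(-62,-17,z),(62,-17,z),(62,112,z),(-62,112,z)]]
    cv2.polylines(a,[np.int32(proj(c,P,o))],True,(0,255,0)); cv2.polylines(b,[np.int32(proj(s,P))],True,(0,255,0))
Rm=R.from_euler("xyz",o["tcp_rot"]).as_matrix()
for z in(-7,18):
    P=[Rm@[x,y,z]+o["tool_pos"] for x,y in((-55,-22.5),(55,-22.5),(55,22.5),(-55,22.5))]
    cv2.polylines(a,[np.int32(proj(c,P,o))],True,(255,0,0))
    cv2.polylines(b,[np.int32(proj(s,P))],True,(255,0,0))
cv2.imwrite("pics/w4.png",np.hstack([a[:,100:500],cv2.resize(b[170:317,260:400],(400,420))])[...,::-1])
E
```

```text
[547.21 139.77 152.57] [ 3.14 -0.   -1.55] [ 0.11  0.5   1.54 -0.    1.11 -3.05]
```

View pics/w4.png

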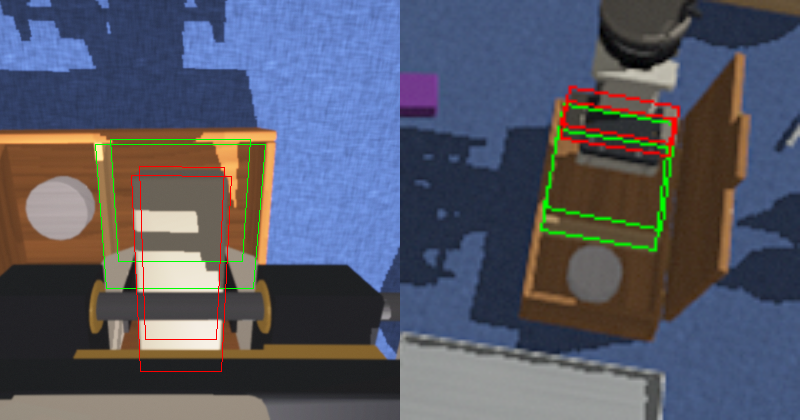

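The model overlays line up: the stone fits in the bay with margin on every side. I lower it gently.

play_rows([
  [[0.02, 0.05, -0.6], [0, 0, 0]],
  [[0, 0, -1], [0, 0, 0]],
  [[0, 0, -1], [0, 0, 0]],
  [[0, 0, -0.6], [0, 0, 0]],
  [[0, 0, -0.3], [0, 0, 0]],
  [[0, 0, -0.2], [0, 0, 0]],
  [[0, 0, -0.2], [0, 0, 0]],
  [[0, 0, -0.1], [0, 0, 0]],
  [[0, 0, 0], [0, 0, 0]],
])

```text
time: 22.48
tool_pos: [548.0, 141.8, 33.0]
tcp_rot: [-3.141, 0.0, -1.547]
contact_force: [-0.8, -0.3, -2.9]
grip_width: 44.5
finger_force: 30.0
```

play_rows([
  [[0, 0, -0.1], [0, 0, 0]],
  [[0, 0, -0.06], [0, 0, 0]],
  [[0, 0, -0.05], [0, 0, 0]],
  [[0, 0, -0.04], [0, 0, 0]],
  [[0, 0, 0], [0, 0, 0]],
  [[0, 0, 0], [0, 0, 0]],
])

```text
time: 23.22
tool_pos: [547.9, 141.8, 25.8]
tcp_rot: [-3.142, 0.0, -1.547]
contact_force: [-2.9, -1.5, 5.5]
grip_width: 44.8
finger_force: 30.0
```

The stone touches the floor at the expected height with light force. I open only to about 64 mm, because the bay is narrow, and retreat straight up.

play_rows([
  [[0, 0, 0], [0, 0, 0]],
  [[0, 0, 0], [0, 0, 0]],
  [[0, 0, 0], [0, 0, 0]],
  [[0, 0, 0.3], [0, 0, 0]],
  [[0, 0, 0.6], [0, 0, 0]],
  [[0, 0, 1], [0, 0, 0]],
  [[0, 0, 1], [0, 0, 0]],
  [[0, 0, 1], [0, 0, 0]],
  [[0, 0, 1], [0, 0, 0]],
  [[0, 0, 1], [0, 0, 0]],
  [[0, 0, 1], [0, 0, 0]],
  [[0, 0, 1], [0, 0, 0]],
], hand=0.4)

```text
time: 24.72
tool_pos: [547.7, 141.8, 264.1]
tcp_rot: [-3.141, 0.0, -1.547]
contact_force: [-0.1, -0.2, -0.4]
grip_width: 64.4
finger_force: 0.0
```

```bash
python3 - <<'E'
from h import *
np.set_printoptions(precision=2,suppress=True)
o=get_obs(); print(o["tool_pos"],o["tcp_rot"],o["joint_positions"]); c=capture("wrist"); s=capture("side")
L=lambda p:np.array([595.2,142.6,0])+np.array([-.0215*p[0]-p[1],p[0]-.0215*p[1],p[2]])
a=c["frame"].copy()
for z in(8,):
    P=[L(p) for p in[(-62,-17,z),(62,-17,z),(62,112,z),(-62,112,z)]]
    cv2.polylines(a,[np.int32(proj(c,P,o))],True,(0,255,0))
P=[L(p) for p in[(-55,25,33),(55,25,33),(55,70,33),(-55,70,33)]]
cv2.polylines(a,[np.int32(proj(c,P,o))],True,(255,0,0))
cv2.imwrite("pics/w5.png",np.hstack([a[:,100:500],cv2.resize(s["frame"][80:240,200:352],(400,420))])[...,::-1])
E
```

```text
[547.73 141.75 264.06] [-3.14  0.   -1.55] [ 0.12  0.4   1.37  0.    1.37 -3.05]
```

View pics/w5.png

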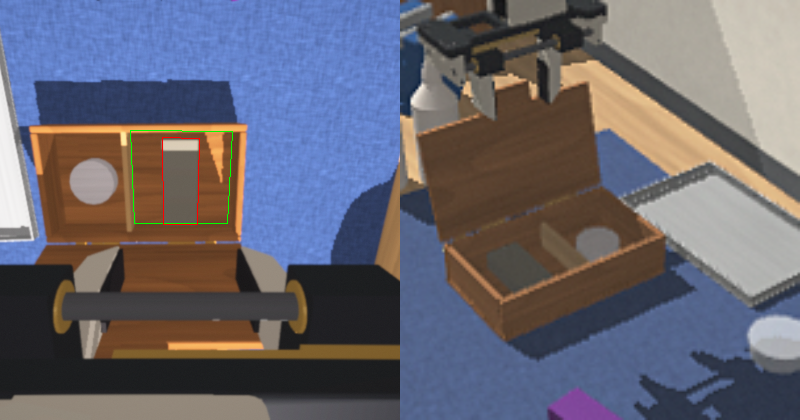

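The stone lies flat within the bay, and the tin and divider are untouched. Next I unwind the wrist above the lid and return to the tab.

play_rows([
  [[0, 0, 0.2], [0, 0, -0.5]],
  [[0.06, 0.17, 0.2], [0, 0, -1]],
  [[0.06, 0.17, 0.2], [0, 0, -1]],
  [[0.06, 0.17, 0.2], [0, 0, -1]],
  [[0.06, 0.17, 0], [0, 0, -1]],
  [[0.06, 0.17, 0], [0, 0, -1]],
  [[0.06, 0.17, 0], [0, 0, -1]],
  [[0.06, 0.17, 0], [0, 0, -1]],
  [[0.06, 0.17, 0], [0, 0, -1]],
  [[0.06, 0.17, 0], [0, 0, -1]],
  [[0.06, 0.17, 0], [0, 0, -1]],
  [[0.06, 0.17, 0], [0, 0, -1]],
], hand=1)

```text
time: 26.32
tool_pos: [567.4, 198.0, 285.5]
tcp_rot: [-3.141, -0.001, 3.126]
contact_force: [-0.0, -0.4, -0.0]
grip_width: 91.8
finger_force: 0.0
```

play_rows([
  [[0.06, 0.17, 0], [0, 0, -1]],
  [[0.06, 0.17, 0], [0, 0, -1]],
  [[0.06, 0.17, 0], [0, 0, -1]],
  [[0.06, 0.17, 0], [0, 0, -1]],
  [[0.06, 0.17, 0], [0, 0, -1]],
  [[0.06, 0.17, 0], [0, 0, -1]],
  [[0.06, 0.17, 0], [0, 0, -1]],
  [[0.06, 0.17, 0], [0, 0, -1]],
  [[0.06, 0.17, 0], [0, 0, -1]],
  [[0.06, 0.17, 0], [0, 0, -1]],
  [[0.06, 0.17, 0], [0, 0, -1]],
  [[0, 0, 0], [0, 0, 0]],
])

```text
time: 27.82
tool_pos: [587.2, 254.1, 285.4]
tcp_rot: [-3.14, 0.0, 1.596]
contact_force: [0.5, 0.9, 0.1]
grip_width: 92.3
finger_force: 0.0
```

play_rows([
  [[0, 0, 0], [0, 0, 0]],
  [[0, 0, 0], [0, 0, 0]],
])

```text
time: 28.08
tool_pos: [587.4, 253.7, 286.2]
tcp_rot: [-3.141, 0.0, 1.596]
contact_force: [-0.4, -0.2, 0.7]
grip_width: 91.8
finger_force: 0.0
```

play_rows([
  [[0.12, 0.02, -0.8], [0, 0, 0]],
  [[0, 0, -0.7], [0, 0, 0]],
  [[0, 0, -0.5], [0, 0, 0]],
  [[0, 0, -0.33], [0, 0, 0]],
  [[0, 0, 0], [0, 0, 0]],
  [[0, 0, 0], [0, 0, 0]],
])

```text
time: 28.82
tool_pos: [591.5, 254.7, 217.3]
tcp_rot: [3.14, -0.0, 1.595]
contact_force: [0.2, -0.9, 0.5]
grip_width: 91.7
finger_force: 0.0
```

play_rows([
  [[0, 0, 0], [0, 0, 0]],
  [[0, 0, 0], [0, 0, 0]],
  [[0, 0, 0], [0, 0, 0]],
  [[0, 0, 0], [0, 0, 0]],
  [[0, 0, 0], [0, 0, 0]],
], hand=-1)

```text
time: 29.45
tool_pos: [589.9, 254.6, 216.7]
tcp_rot: [-3.139, 0.0, 1.595]
contact_force: [-4.5, -0.9, 2.6]
grip_width: 69.5
finger_force: 30.0
```

```bash
python3 - <<'E'
import numpy as np
r,h=155,5
p=lambda t:np.array([-r*np.cos(t)+h*np.sin(t), r*np.sin(t)+h*np.cos(t)])
th=np.linspace(1.8,0,25); q=np.array([p(t) for t in th]); d=np.diff(q,axis=0)/30
print(np.round(np.c_[th[1:],d,q[1:]+[212.6,66.5]],2).tolist())
E
```

```text
[[1.72, -0.38, 0.09, 241.35, 218.89], [1.65, -0.38, 0.06, 229.85, 220.62], [1.58, -0.39, 0.03, 218.25, 221.48], [1.5, -0.39, -0.0, 206.62, 221.47], [1.42, -0.39, -0.03, 195.03, 220.58], [1.35, -0.38, -0.06, 183.53, 218.83], [1.27, -0.38, -0.09, 172.2, 216.23], [1.2, -0.37, -0.11, 161.09, 212.78], [1.12, -0.36, -0.14, 150.28, 208.51], [1.05, -0.35, -0.17, 139.81, 203.44], [0.98, -0.34, -0.19, 129.76, 197.6], [0.9, -0.32, -0.22, 120.17, 191.02], [0.82, -0.3, -0.24, 111.1, 183.75], [0.75, -0.28, -0.26, 102.6, 175.81], [0.68, -0.26, -0.28, 94.71, 167.26], [0.6, -0.24, -0.3, 87.5, 158.15], [0.53, -0.22, -0.32, 80.98, 148.51], [0.45, -0.19, -0.34, 75.21, 138.42], [0.38, -0.17, -0.35, 70.2, 127.92], [0.3, -0.14, -0.36, 66.0, 117.08], [0.23, -0.11, -0.37, 62.62, 105.96], [0.15, -0.08, -0.38, 60.09, 94.61], [0.08, -0.06, -0.38, 58.41, 83.1], [0.0, -0.03, -0.39, 57.6, 71.5]]
```

play_rows([
  [[0.01, -0.38, 0.09], [0, 0, 0]],
  [[0.01, -0.38, 0.06], [0, 0, 0]],
  [[0.01, -0.39, 0.03], [0, 0, 0]],
  [[0.01, -0.39, 0], [0, 0, 0]],
  [[0.01, -0.39, -0.03], [0, 0, 0]],
  [[0.01, -0.38, -0.06], [0, 0, 0]],
  [[0.01, -0.38, -0.09], [0, 0, 0]],
  [[0.01, -0.37, -0.11], [0, 0, 0]],
])

```text
time: 30.45
tool_pos: [592.9, 162.3, 213.4]
tcp_rot: [-3.141, -0.0, 1.594]
contact_force: [-4.4, 0.9, 1.6]
grip_width: 69.5
finger_force: 30.0
```

play_rows([
  [[0.01, -0.36, -0.14], [0, 0, 0]],
  [[0.01, -0.35, -0.17], [0, 0, 0]],
  [[0.01, -0.34, -0.19], [0, 0, 0]],
  [[0.01, -0.32, -0.22], [0, 0, 0]],
  [[0.01, -0.3, -0.24], [0, 0, 0]],
  [[0.01, -0.28, -0.26], [0, 0, 0]],
  [[0.01, -0.26, -0.28], [0, 0, 0]],
  [[0.01, -0.24, -0.3], [0, 0, 0]],
])

```text
time: 31.45
tool_pos: [595.2, 87.9, 158.9]
tcp_rot: [-3.14, 0.001, 1.594]
contact_force: [-5.6, -2.0, 3.1]
grip_width: 69.7
finger_force: 30.0
```

Tracking is perfect, so I continue at half speed near the end.

play_rows([
  [[0.01, -0.22, -0.32], [0, 0, 0]],
  [[0.01, -0.19, -0.34], [0, 0, 0]],
  [[0.01, -0.17, -0.35], [0, 0, 0]],
  [[0.01, -0.14, -0.36], [0, 0, 0]],
  [[0.01, -0.11, -0.37], [0, 0, 0]],
  [[0.01, -0.08, -0.38], [0, 0, 0]],
  [[0, -0.03, -0.19], [0, 0, 0]],
  [[0, -0.02, -0.12], [0, 0, 0]],
  [[0, 0, 0], [0, 0, 0]],
])

```text
time: 32.58
tool_pos: [596.2, 59.1, 85.1]
tcp_rot: [-3.138, 0.001, 1.594]
contact_force: [-5.9, -4.2, -0.0]
grip_width: 69.6
finger_force: 30.0
```

play_rows([
  [[0, -0.02, -0.12], [0, 0, 0]],
  [[0, -0.01, -0.12], [0, 0, 0]],
  [[0, -0.01, -0.1], [0, 0, 0]],
  [[0, 0, -0.08], [0, 0, 0]],
  [[0, 0, 0], [0, 0, 0]],
  [[0, 0, 0], [0, 0, 0]],
])

```text
time: 33.33
tool_pos: [596.2, 58.1, 72.7]
tcp_rot: [-3.138, 0.001, 1.595]
contact_force: [-6.0, -3.3, 0.5]
grip_width: 69.6
finger_force: 30.0
```

play_rows([
  [[0, 0, -0.03], [0, 0, 0]],
  [[0, 0, -0.03], [0, 0, 0]],
  [[0, 0, -0.03], [0, 0, 0]],
  [[0, 0, 0], [0, 0, 0]],
  [[0, 0, 0], [0, 0, 0]],
])

```text
time: 33.95
tool_pos: [596.3, 58.1, 71.9]
tcp_rot: [-3.139, 0.001, 1.595]
contact_force: [-9.2, -2.8, 14.0]
grip_width: 69.2
finger_force: 30.0
```

Upward reaction is 14 N with motion stalled, so the lid is on the rim. I release and back away upwards.

play_rows([
  [[0, 0, 0], [0, 0, 0]],
  [[0, 0, 0], [0, 0, 0]],
  [[0, 0, 0], [0, 0, 0]],
  [[0, 0, 0], [0, 0, 0]],
  [[0, 0, 0.3], [0, 0, 0]],
  [[0, 0, 0.8], [0, 0, 0]],
  [[0, 0, 1], [0, 0, 0]],
  [[0, -0.5, 1], [0, 0, 0]],
  [[0, -1, 1], [0, 0, 0]],
  [[0, -1, 1], [0, 0, 0]],
  [[0, -1, 0.5], [0, 0, 0]],
  [[0, 0, 0], [0, 0, 0]],
], hand=1)

```text
time: 35.45
tool_pos: [598.3, -47.7, 241.0]
tcp_rot: [3.138, 0.001, 1.592]
contact_force: [0.5, 0.8, -0.7]
grip_width: 91.8
finger_force: 0.0
```

```bash
python3 - <<'E'
from h import *
s=capture("side");c=capture("scene")
L=lambda p:np.array([595.2,142.6,0])+np.array([-.0215*p[0]-p[1],p[0]-.0215*p[1],p[2]])
P=[L(p) for p in[(-94,-35,70.5),(-94,35,70.5),(-70,35,70.5),(-70,120,70.5),(70,120,70.5),(70,-120,70.5),(-70,-120,70.5),(-70,-35,70.5)]]
a=s["frame"].copy(); cv2.polylines(a,[np.int32(proj(s,P))],True,(0,255,0))
cv2.imwrite("pics/fin.png",np.hstack([cv2.resize(a[100:300,180:370],(400,420)),cv2.resize(c["frame"][130:330,120:380],(400,308),).repeat(1,0) if 0 else cv2.resize(c["frame"][140:350,140:400],(400,420))])[...,::-1])
E
```

```text
(no output)
```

View pics/fin.png

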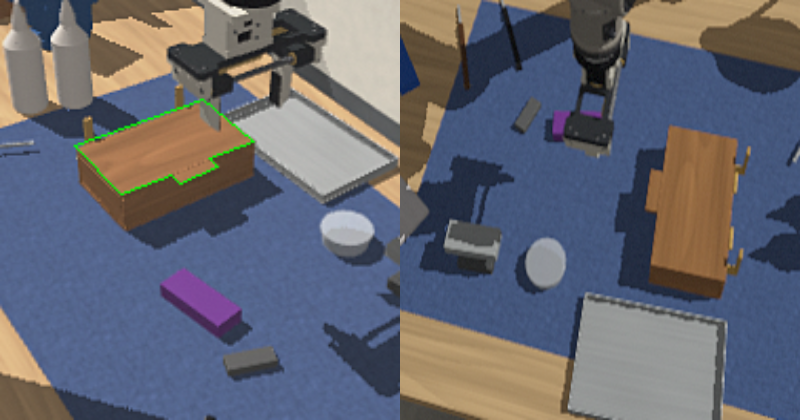

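The lid outline matches the shut position exactly, everything else is in place, and the robot is clear. I hand the job in.

```bash
python3 -c "
from plant import bot; print(bot.close_job())"
```

```text
the job is handed in; nothing more can be done
None
```

The job is handed in at about 35 s: the lid was opened to its stop, the long honing stone was set flat in the near bay, and the lid was eased fully shut; the closing pictures show nothing else disturbed.

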